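# Rinse a highball glass on the bar's glass rinser

## Robot

A 6-joint arm with a two-finger parallel gripper is mounted at the origin on the work surface. World frame = base frame: x ahead of the robot, y to its left, z up, the work surface at z = 0. Lengths are in m, angles in rad, forces in N, time in s.
With the tool pointing down it reaches from about 0.325 to 0.85 m from the base axis. Payload 4.4 kg.
Tool frame: the origin (TCP) lies at the very end of the fingers, on their centre line; the grasp point (between the pads) lies 19 mm behind it; z points along the fingers, y is the line along which they close (so a half turn about z gives the same grasp; the last joint's range is limited). The gripper opens to 94 mm and grips with 3 to 60 N. Pads are 16 mm wide; open, the fingers measure 119 mm over their backs; the gripper's body (75 mm by 177 mm) begins 78 mm behind the grasp point.
Start: joints at [1.095, 0.207, 1.542, -0, 1.393, -0.15], TCP at [0.184, 0.545, 0.179] pointing down, gripper open.
Joint ranges: [-2.73, 2.73], [-0.86, 2.22], [0.23, 2.46], [-1.11, 4.25], [0.08, 2.63], [-2.82, 2.82]. Speed limits (rad/s): [2.79, 2.79, 3.14, 3.14, 3.14, 3.14].

## Interface

Orientations are given as a rotation vector (axis times angle).
In Python, from workcell import bot gives the robot as it stands. The module is installed in compiled form; this text tells all that it offers.
- The arm moves only by the tool apply_moves, never from a script. Its argument "rows" is a list of rows, each a list of 5 numbers: the opening, from 0 (shut) to 1 (fully open), then the shift along the world's x, y, z in mm, then the turn about the world's z in rad. A call has 1 to 8 rows; each row is the pose to reach, as a shift and turn from the pose commanded when the call began; what a row does not reach only later rows make up. A row lasts 1/12 s, in which the tool goes at most 41.7 mm and 7.16 degrees, less where a joint would pass 70% of its speed; a pose out of reach is approached as far as the arm can. A call with a gripper value outside its range is refused whole. The fingers move at their own pace and stop on an object; "squeeze" is the grip in N (left out, the last holds). Time passes only in rows, so rows that repeat a pose let the fingers close. It gives the time, the measured TCP pose, the force, the opening and the grip force at its end, in the units of the state.
- bot.sense(): the state, without advancing time (a new reading comes with each control period).
- bot.get_image(name): name is "scene" or "top"; returns the picture (400x640x3 uint8, red, green, blue); there is no depth.
- bot.get_calibration(name): a dict with "vfov" (degrees; the focal length in pixels is half the picture's height over the tangent of half this angle, whatever the lens; pixels are square), "cx", "cy" (the principal point, pixels), "k1" (the pictures are not rectified: a ray, as slopes to the right and down, at radius r is drawn at 1 + k1 r^2 times it, then the intrinsics apply), "cam_to_world" (4x4, takes a point from camera to world coordinates). Camera axes: x right, y down, z forward; pixel columns grow to the right and rows downward; lengths in m; the calibration is good to about 2 mm. A picture is of the moment at which its call begins. get_calibration takes no time and is no camera call.
- bot.hand_in(): hands the job in; it is judged then, once.
The state is a dict: "t": time; "joint_pos": joint angles; "joint_vel": joint speeds; "effort": joint torques, N m; "ee_pos": TCP position; "orientation": TCP orientation; "contact_force": force on the tool from outside, world axes, zero at the start; "torque": the same for the moment, N m; "gripper_width": finger opening in m; "grip_force": force on a finger pad.
Only numpy, scipy, OpenCV 4.12 (cv2) and the standard library are available. Lean on these libraries where they do the work, as an engineer would, in place of code of your own. Each camera call takes 0.05 s, during which the arm holds its last target. There are 200 camera calls.

## Task

Take the tall straight highball glass that stands mouth down on the bar mat and, keeping it mouth down, bring it over the glass rinser. Set its mouth level and centred on the rinser's sprung star, push it down until the star is against its stop, firmly but without ramming it, and finish while still holding the glass down there in the gripper with the valve fully open; leave the other glassware where it stands.

Things in the scene. Friction and masses are not known exactly. Their poses are not given: they have to be found in the camera images.
- glass_mid (a point): Tall clear highball glass, a plain cylinder 58 mm in diameter, 135 mm tall, wall 2.5 mm, 0.2 to 0.4 kg, standing mouth down, thick base on top; the tallest thing on the mat. This point: its centre, half-way up; mouth 67.5 mm below, top 67.5 mm above; z up along its axis. From above, grip 20 to 40 mm below the top (half-way up the palm would hit it). Neighbours 50 mm off, the mug's handle 28 mm.
- star_top (a point): The rinser's sprung star: grey plastic, six flat spokes, 6 mm wide, reaching 43 mm from its vertical axis; the glass's mouth rests on them. This point: on the axis, level with the spokes' tops, 42 mm above the counter with the star up, 30 mm with it down (it moves with the star). The round spray head in the middle, 26 mm wide, stands 7 mm above the spokes and goes inside the mouth. z up.
- star (a joint): How far the star is pushed down, in m: 0 up (valve shut), 0.012 down on its hard stop (valve fully open). The spring takes about 6 N to start moving and 12 N at the stop, and lifts the star again when let go; any push beyond that is carried by the stop.
- rinser: Steel drip tray with the rinser, fixed to the counter: 160 mm along its x, 260 mm along its y, 20 mm high; origin at the centre of its underside. The star's axis is at its y = +50 mm, inside a steel ring 102 mm wide inside, 114 mm outside, top 34 mm above the counter. The slotted part at -y only drains.
- mat: Black rubber bar mat, 270 x 270 x 10 mm, fixed; the origin is the centre of its underside. Its top is 10 mm above the counter.
- rocks: Bystander: a clear short tumbler standing mouth down on the mat, 82 mm in diameter at the mouth, 74 mm at the top, 88 mm tall. Origin at the centre of its mouth, on the mat; z up.
- mule: Bystander: a copper mug standing mouth down on the mat, 82 mm in diameter, 92 mm tall, with a thin brass handle on its own +y side that reaches 68 mm from the axis. Origin at the centre of its mouth, on the mat; z up.
- shot: Bystander: a white ceramic shot cup standing mouth down on the mat, 52 mm in diameter, 60 mm tall. Origin at the centre of its mouth, on the mat; z up.
Mind the look-alikes: they are no part of the job. Leave any green look-alike of the part that bears glass_mid alone.

How it is judged:
By the outcome, as a careful person would: the job done as asked, in the order asked, and still so for the second after the job is handed in, while the arm keeps its last pose, push and grip.
It also fails if it takes over 51 s, if anything falls off the work surface, if the arm or the gripper's body presses on something with over 40 N, if the wrist force passes 120 N, or if a joint passes its speed limit or range.

## Working session

There is one attempt and no reset: what is moved stays moved. The work goes in short steps, Python scripts to look and compute and a tool call to move; the robot and the scene stay as the last step left them, time stands still between calls to the robot, and variables do not carry over. Pictures are saved under pics/ and viewed, at most 10 in all, crops included, and the job is handed in when it is done.

Besides the shell and the picture viewer there is one more tool, called after "Call:" in YAML: its name, and indented under it one key for each argument. apply_moves: Moves the arm, as the interface text tells. Its arguments: {"type":"object","properties":{"rows":{"type":"array"},"squeeze":{"type":"number"}},"required":["rows"]}

```bash
mkdir -p pics; python3 - <<'E'
from workcell import bot
import cv2
for n in("scene","top"):
    cv2.imwrite(f"pics/{n}0.png",bot.get_image(n)[:,:,::-1])
    c=bot.get_calibration(n);print(n,c)
s=bot.sense();print({k:s[k] for k in("t","ee_pos","orientation","contact_force","gripper_width")})
E
```

```text
scene {'vfov': 57.92845196943836, 'cx': 321.2107585869268, 'cy': 197.91453191331186, 'k1': -0.08154116206761457, 'cam_to_world': array([[-0.68320055,  0.50211986, -0.53020057,  0.93238055],
       [ 0.73003992,  0.4530585 , -0.51164412,  0.52486352],
       [-0.0166948 , -0.73662313, -0.67609736,  0.64365352],
       [ 0.        ,  0.        ,  0.        ,  1.        ]])}
top {'vfov': 47.85862102855083, 'cx': 321.28942662534087, 'cy': 199.70530823577542, 'k1': 0.03399755810856266, 'cam_to_world': array([[-1.41281440e-03, -9.93833537e-01,  1.10873375e-01,
         3.55303364e-01],
       [-9.99979373e-01,  7.09390616e-04, -6.38358013e-03,
         8.58521375e-02],
       [ 6.26556348e-03, -1.10880107e-01, -9.93814039e-01,
         1.16198344e+00],
       [ 0.00000000e+00,  0.00000000e+00,  0.00000000e+00,
         1.00000000e+00]])}
{'t': 0.1, 'ee_pos': array([0.18370731, 0.54404937, 0.17802214]), 'orientation': array([-5.09394795e-01, -3.09940910e+00,  3.04132770e-03]), 'contact_force': array([-0.18348888, -0.68067129,  0.71688313]), 'gripper_width': 0.09396603036243735}
```

View pics/scene0.png

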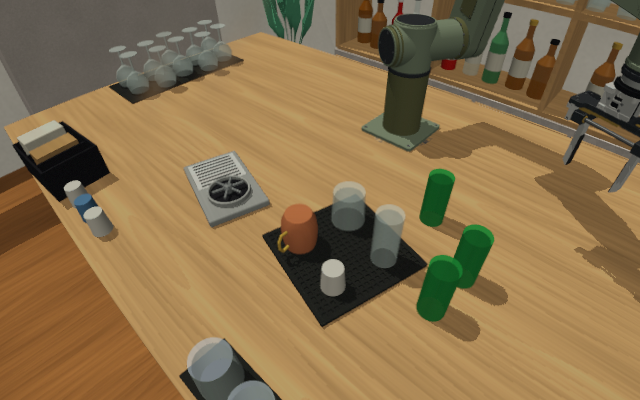

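View pics/top0.png

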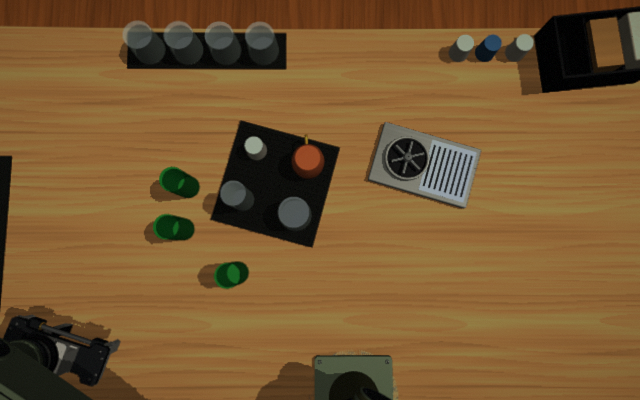

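The scene view shows the clear highball at about (387,237), with the rocks tumbler at (348,205), the mug at (300,228), the shot cup at (333,278), and the star at (230,190). In the top view the highball is at about (236,195) and the star at (406,158). I'll zoom in on both.

```bash
python3 - <<'E'
import cv2,numpy as np
a=cv2.imread("pics/top0.png");b=cv2.imread("pics/scene0.png")
f=lambda im,x,y,w,h,k:cv2.resize(im[y:y+h,x:x+w],None,fx=k,fy=k,interpolation=cv2.INTER_CUBIC)
A=f(a,205,165,65,65,6);B=f(b,360,195,65,80,6)[:480]; S=f(a,370,125,65,65,6)
o=np.zeros((480,800,3),np.uint8);o[:390,:390]=A;o[:480,400:790]=B
o=np.clip(o.astype(float)*1.6,0,255).astype(np.uint8);cv2.imwrite("pics/z.png",o)
E
```

```text
(no output)
```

View pics/z.png

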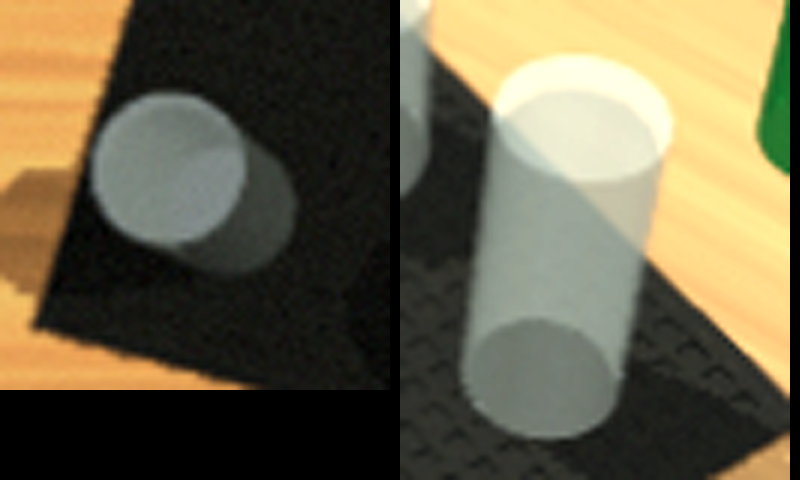

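The left crop shows the top disc at crop (168,168), which is top-view pixel (233.0,193.0), and the mouth disc near (243.5,199.3). The right crop puts the top disc at scene pixel (390.4,214.7) and the mouth disc at (383.6,258). Next I'll measure the star and the neighbours.

```bash
cat >h.py <<'E'
import numpy as np,cv2
from workcell import bot
def ray(n,u,v):
    c=bot.get_calibration(n);f=200/np.tan(np.radians(c["vfov"]/2))
    K=np.array([[f,0,c["cx"]],[0,f,c["cy"]],[0,0,1]])
    p=cv2.undistortPoints(np.array([[[u,v]]],float),K,np.array([c["k1"],0,0,0.]))[0,0]
    T=c["cam_to_world"];return T[:3,3],T[:3,:3]@np.array([p[0],p[1],1])
def onz(n,u,v,z):
    o,d=ray(n,u,v);return (o+d*(z-o[2])/d[2])[:2].round(4)
def tri(u1,v1,u2,v2):
    (a,d),(b,e)=ray("top",u1,v1),ray("scene",u2,v2);s=np.linalg.lstsq(np.c_[d,-e],b-a,rcond=None)[0]
    p,q=a+d*s[0],b+e*s[1];return ((p+q)/2).round(4),(p-q).round(4)
E
python3 - <<'E'
from h import *
print("top disc",onz("top",232.6,192.6,.145),onz("scene",390,214.3,.145),tri(232.6,192.6,390,214.3))
print("mouth",onz("top",243.1,198.9,.010),onz("scene",383.2,257.6,.010))
a=cv2.imread("pics/top0.png");b=cv2.imread("pics/scene0.png")
for n,p,z in(("rocks",(294,212),.098),("mule",(308,160),.102),("shot",(255,145),.07),("g1",(178,180),.1),("g2",(173,228),.1),("g3",(232,273),.1)):print(n,onz("top",*p,z))
f=lambda im,x,y,w,h,k:cv2.resize(im[y:y+h,x:x+w],None,fx=k,fy=k,interpolation=cv2.INTER_CUBIC)
o=np.zeros((400,800,3),np.uint8);o[:400,:400]=f(a,381,133,50,50,8);o[:400,400:]=f(b,205,165,50,50,8)
cv2.imwrite("pics/z2.png",np.clip(o.astype(float)*1.5,0,255).astype(np.uint8))
E
```

```text
top disc [0.4851 0.2805] [0.4862 0.2789] (array([0.4856, 0.2797, 0.1451]), array([-0.0011,  0.0016,  0.0002]))
mouth [0.486  0.2792] [0.4858 0.2792]
rocks [0.4448 0.1437]
mule [0.569  0.1107]
shot [0.613  0.2421]
g1 [0.521  0.4185]
g2 [0.4074 0.4263]
g3 [0.3028 0.2865]
```

View pics/z2.png

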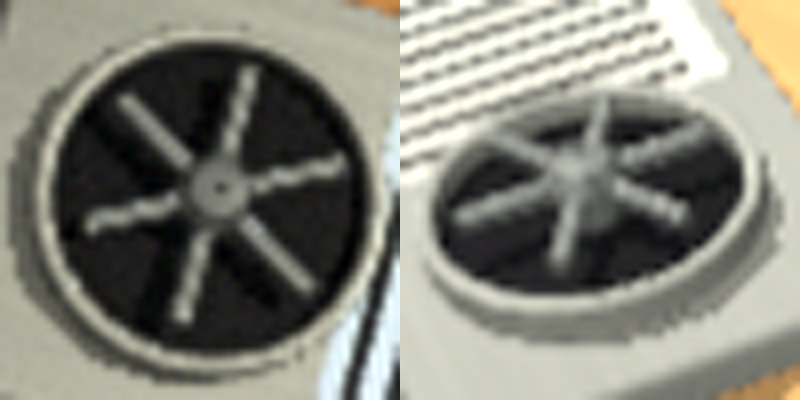

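The left crop shows the star's spoke tips around crop (218,194) and the spray-head at (220,188). In the right crop the spokes' middle is at about (183,177), which is scene pixel (227.4,186.7).

```bash
python3 - <<'E'
from h import *
print("head",onz("top",408.05,156.05,.049));print("spokes",onz("top",407.75,156.8,.042),onz("scene",227.4,186.7,.042),tri(407.75,156.8,227.4,186.7))
print("ring",onz("top",406.9,157.3,.034))
a=cv2.imread("pics/top0.png");g=cv2.cvtColor(a,cv2.COLOR_BGR2GRAY)
# dark interior hull
m=np.zeros_like(g);m[133:183,381:431]=(g[133:183,381:431]<60)*255
cv2.circle(k:=np.zeros_like(g),(407,157),22,255,-1);m&=k
h=cv2.convexHull(cv2.findNonZero(m));e=cv2.fitEllipse(h);print(e,onz("top",*e[0],.034))
s=bot.sense();from scipy.spatial.transform import Rotation as R
print(R.from_rotvec(s["orientation"]).as_matrix().round(3))
for n,p in(("mat",((240,121),(339,148),(312,246),(211,219))),("rins",((383,123),(480,149),(465,207),(367,180)))):
  print(n,[onz("top",*q,.01 if n=="mat" else .02) for q in p])
E
```

```text
head [ 0.5896 -0.1393]
spokes [ 0.5892 -0.1399] [ 0.5916 -0.1395] (array([ 0.5901, -0.1408,  0.0402]), array([-0.0011,  0.0009, -0.0004]))
ring [ 0.5895 -0.1394]
((406.9454650878906, 157.4530029296875), (38.76633834838867, 39.852195739746094), 124.52932739257812) [ 0.5891 -0.1395]
[[-0.947  0.32  -0.001]
 [ 0.32   0.947 -0.002]
 [ 0.    -0.002 -1.   ]]
mat [array([0.691 , 0.2907]), array([0.6193, 0.0321]), array([0.3655, 0.1022]), array([0.4345, 0.3598])]
rins [array([ 0.683, -0.082]), array([ 0.6138, -0.3305]), array([ 0.4638, -0.2867]), array([ 0.5334, -0.0387])]
```

Call:
apply_moves:
  rows:
    - [1,35,-31,10,0]
    - [1,75,-66,10,0]
    - [1,113,-99,10,0]
    - [1,151,-132,10,0]
    - [1,189,-165,10,0]
    - [1,227,-198,10,0]
    - [1,265,-231,10,0]
    - [1,302,-265,10,0]
  squeeze: 45

```text
t: 0.77
ee_pos: [0.4351, 0.3242, 0.1887]
orientation: [-0.509, -3.099, 0.0]
contact_force: [1.2, 0.3, 0.4]
gripper_width: 0.0941
grip_force: 0.0
```

Call:
apply_moves:
  rows:
    - [1,0,0,0,0]
    - [1,0,0,0,0]
    - [1,0,0,0,0]
    - [1,0,0,0,0]

```text
t: 1.1
ee_pos: [0.433, 0.3266, 0.1887]
orientation: [-0.507, -3.099, 0.0]
contact_force: [0.1, -0.6, -0.4]
gripper_width: 0.0942
grip_force: 0.0
```

Call:
apply_moves:
  rows:
    - [1,20,-18,0,0]
    - [1,40,-36,0,0]
    - [1,52,-47,0,0]
    - [1,52,-47,0,0]
    - [1,52,-47,0,0]
    - [1,52,-47,0,0]

```text
t: 1.6
ee_pos: [0.4849, 0.2803, 0.1889]
orientation: [-0.506, -3.1, -0.0]
contact_force: [1.1, 0.2, -0.1]
gripper_width: 0.094
grip_force: 0.0
```

```bash
python3 - <<'E'
from h import *
print(bot.sense()["ee_pos"])
a=bot.get_image("top")[:,:,::-1];b=bot.get_image("scene")[:,:,::-1]
f=lambda im,x,y,w,h,k:cv2.resize(im[y:y+h,x:x+w],None,fx=k,fy=k,interpolation=cv2.INTER_CUBIC)
cv2.imwrite("pics/z3.png",np.hstack([f(a,190,150,100,100,4),f(b,335,170,100,100,4)]))
E
```

```text
[0.48487769 0.2802596  0.18888072]
```

View pics/z3.png

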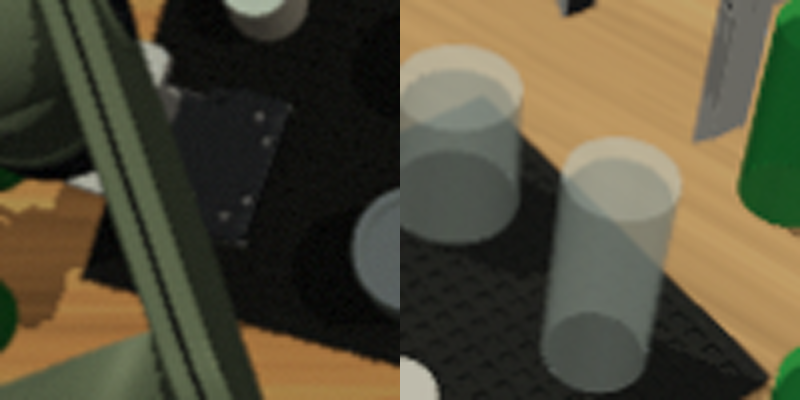

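The crops show the glass untouched. The fingertips are at scene crop (575,10) and (715,135), on either side of the glass axis. I'll descend and grip.

Call:
apply_moves:
  rows:
    - [1,1,-1,-20,0]
    - [1,1,-1,-40,0]
    - [1,1,-1,-60,0]
    - [1,1,-1,-80,0]
    - [1,1,-1,-88,0]
    - [1,1,-1,-88,0]
    - [1,1,-1,-88,0]

```text
t: 2.28
ee_pos: [0.4868, 0.2784, 0.1012]
orientation: [-0.508, -3.1, 0.0]
contact_force: [0.3, 0.1, 0.3]
gripper_width: 0.094
grip_force: 0.0
```

Call:
apply_moves:
  rows:
    - [0.45,0,0,0,0]
    - [0.45,0,0,0,0]
    - [0.45,0,0,0,0]
    - [0.45,0,0,0,0]
    - [0.45,0,0,0,0]
    - [0.45,0,0,0,0]
    - [0.45,0,0,0,0]
    - [0.45,0,0,0,0]
  squeeze: 45

```text
t: 2.95
ee_pos: [0.4875, 0.278, 0.1014]
orientation: [0.509, 3.099, 0.001]
contact_force: [0.2, 0.1, 2.2]
gripper_width: 0.0573
grip_force: 45.0
```

Call:
apply_moves:
  rows:
    - [0.45,0,0,5,0]
    - [0.45,0,0,20,0]
    - [0.45,0,0,40,0]
    - [0.45,0,0,60,0]
    - [0.45,0,0,80,0]
    - [0.45,0,0,100,0]
    - [0.45,0,0,120,0]
    - [0.45,0,0,130,0]

```text
t: 3.62
ee_pos: [0.488, 0.2782, 0.2333]
orientation: [0.509, 3.098, 0.002]
contact_force: [0.5, -0.4, -2.5]
gripper_width: 0.0572
grip_force: 45.0
```

Call:
apply_moves:
  rows:
    - [0.45,3,-10,0,0]
    - [0.45,8,-30,0,0]
    - [0.45,14,-55,0,0]
    - [0.45,20,-80,0,0]
    - [0.45,26,-105,0,0]
    - [0.45,32,-130,0,0]
    - [0.45,38,-155,0,0]
    - [0.45,44,-180,0,0]

```text
t: 4.28
ee_pos: [0.53, 0.0958, 0.2287]
orientation: [-0.509, -3.096, 0.002]
contact_force: [0.1, 0.2, -3.2]
gripper_width: 0.0571
grip_force: 45.0
```

Call:
apply_moves:
  rows:
    - [0.45,6,-25,0,0]
    - [0.45,12,-50,0,0]
    - [0.45,18,-75,0,0]
    - [0.45,25,-100,0,0]
    - [0.45,32,-125,0,0]
    - [0.45,39,-150,0,0]
    - [0.45,45,-175,0,0]
    - [0.45,51,-195,0,0]

```text
t: 4.95
ee_pos: [0.5808, -0.0996, 0.2285]
orientation: [-0.511, -3.096, 0.001]
contact_force: [0.0, -0.5, -3.2]
gripper_width: 0.0578
grip_force: 45.0
```

Call:
apply_moves:
  rows:
    - [0.45,3,-15,0,0]
    - [0.45,6,-30,0,0]
    - [0.45,8,-38,0,0]
    - [0.45,8,-42,0,0]
    - [0.45,8,-42,0,0]
    - [0.45,8,-42,0,0]
    - [0.45,8,-42,0,0]

```text
t: 5.53
ee_pos: [0.5902, -0.138, 0.2311]
orientation: [-0.508, -3.1, -0.001]
contact_force: [-0.5, 0.0, -2.3]
gripper_width: 0.0572
grip_force: 45.0
```

Call:
apply_moves:
  rows:
    - [0.45,0,0,-10,0]
    - [0.45,0,0,-30,0]
    - [0.45,0,0,-50,0]
    - [0.45,0,0,-65,0]
    - [0.45,0,0,-75,0]
    - [0.45,0,0,-80,0]
    - [0.45,0,0,-80,0]
    - [0.45,0,0,-80,0]

```text
t: 6.2
ee_pos: [0.5906, -0.139, 0.1515]
orientation: [0.509, 3.099, -0.0]
contact_force: [0.5, 0.2, -2.7]
gripper_width: 0.0575
grip_force: 45.0
```

```bash
python3 - <<'E'
from h import *
print(bot.sense()["ee_pos"])
a=bot.get_image("top")[:,:,::-1];b=bot.get_image("scene")[:,:,::-1]
f=lambda im,x,y,w,h,k:cv2.resize(im[y:y+h,x:x+w],None,fx=k,fy=k,interpolation=cv2.INTER_CUBIC)
o=np.hstack([f(a,365,115,80,100,5),f(b,190,110,80,100,5)])
cv2.imwrite("pics/z4.png",np.clip(o.astype(float)*1.4,0,255).astype(np.uint8))
E
```

```text
[ 0.59061445 -0.13897543  0.15145457]
```

View pics/z4.png

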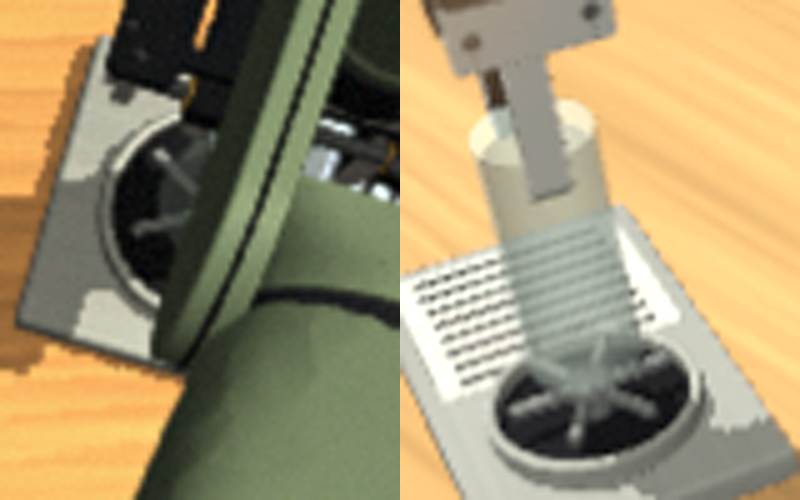

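The scene crop shows the glass upright in the fingers just above the star. Its top disc is centred at crop (133,133), which is pixel (216.2,136.2), and its side edges at crop row 340 are at about x=126 and x=241.

```bash
python3 - <<'E'
from h import *
print("top",onz("scene",216.2,136.2,.1955))
c=bot.get_calibration("scene");f=200/np.tan(np.radians(c["vfov"]/2));W=np.linalg.inv(c["cam_to_world"])
K=np.array([[f,0,c["cx"]],[0,f,c["cy"]],[0,0,1]])
t=np.linspace(0,2*np.pi,73)
for z in(.1955,.0605):
    P=np.c_[.5906+.029*np.cos(t),-.139+.029*np.sin(t),0*t+z]
    q=cv2.projectPoints(P,cv2.Rodrigues(W[:3,:3])[0],W[:3,3],K,np.array([c["k1"],0,0,0.]))[0][:,0]
    q=(q-[190,110]+.4)*5; print(z,"left",q[q[:,0].argmin()].round(),"right",q[q[:,0].argmax()].round(),"y",q[:,1].min().round(),q[:,1].max().round())
E
```

```text
top [ 0.5895 -0.1372]
0.1955 left [ 65. 141.] right [192. 124.] y 99.0 168.0
0.0605 left [127. 366.] right [241. 349.] y 322.0 395.0
```

Call:
apply_moves:
  rows:
    - [0.45,0,-1,-4,0]
    - [0.45,0,-1,-8,0]
    - [0.45,0,-1,-12,0]
    - [0.45,0,-1,-15,0]
    - [0.45,0,-1,-17,0]
    - [0.45,0,-1,-19,0]
    - [0.45,0,-1,-21,0]
    - [0.45,0,-1,-21,0]
  squeeze: 55

```text
t: 6.97
ee_pos: [0.5906, -0.1402, 0.1309]
orientation: [0.509, 3.099, -0.0]
contact_force: [-1.6, 0.8, 3.4]
gripper_width: 0.057
grip_force: 55.0
```

Contact has been made (about 6 N above free). I'll keep pushing in small steps.

Call:
apply_moves:
  rows:
    - [0.45,0,0,-1,0]
    - [0.45,0,0,-2,0]
    - [0.45,0,0,-3,0]
    - [0.45,0,0,-4,0]
    - [0.45,0,0,-5,0]
    - [0.45,0,0,-6,0]
    - [0.45,0,0,-6,0]

```text
t: 7.55
ee_pos: [0.5908, -0.1403, 0.1251]
orientation: [0.509, 3.099, -0.001]
contact_force: [-2.5, 1.1, 6.6]
gripper_width: 0.0571
grip_force: 55.0
```

Call:
apply_moves:
  rows:
    - [0.45,0,0,-0.7,0]
    - [0.45,0,0,-1.4,0]
    - [0.45,0,0,-2,0]
    - [0.45,0,0,-2.5,0]
    - [0.45,0,0,-3,0]
    - [0.45,0,0,-3,0]

```text
t: 8.05
ee_pos: [0.591, -0.1404, 0.1227]
orientation: [0.509, 3.098, -0.001]
contact_force: [-2.7, 1.0, 7.8]
gripper_width: 0.0571
grip_force: 55.0
```

Call:
apply_moves:
  rows:
    - [0.45,0,0,-0.5,0]
    - [0.45,0,0,-1,0]
    - [0.45,0,0,-1.5,0]
    - [0.45,0,0,-1.5,0]
    - [0.45,0,0,-1.5,0]

```text
t: 8.47
ee_pos: [0.5911, -0.1404, 0.1214]
orientation: [0.509, 3.098, -0.001]
contact_force: [-3.2, 1.4, 8.5]
gripper_width: 0.0572
grip_force: 55.0
```

Call:
apply_moves:
  rows:
    - [0.45,0,0,-0.3,0]
    - [0.45,0,0,-0.6,0]
    - [0.45,0,0,-1,0]
    - [0.45,0,0,-1,0]
    - [0.45,0,0,-1,0]

```text
t: 8.88
ee_pos: [0.5915, -0.1405, 0.1212]
orientation: [0.509, 3.097, -0.001]
contact_force: [-3.5, 1.4, 11.0]
gripper_width: 0.057
grip_force: 55.0
```

Call:
apply_moves:
  rows:
    - [0.45,0,0,-0.4,0]
    - [0.45,0,0,-0.8,0]
    - [0.45,0,0,-1.2,0]
    - [0.45,0,0,-1.6,0]
    - [0.45,0,0,-1.6,0]
    - [0.45,0,0,-1.6,0]

```text
t: 9.38
ee_pos: [0.5921, -0.1407, 0.1212]
orientation: [0.508, 3.095, -0.002]
contact_force: [-3.2, 1.7, 15.8]
gripper_width: 0.057
grip_force: 55.0
```

Call:
apply_moves:
  rows:
    - [0.45,0,0,-0.4,0]
    - [0.45,0,0,-0.9,0]
    - [0.45,0,0,-0.9,0]
    - [0.45,0,0,-0.9,0]
    - [0.45,0,0,-0.9,0]

```text
t: 9.8
ee_pos: [0.5925, -0.1408, 0.1211]
orientation: [0.508, 3.094, -0.002]
contact_force: [-4.3, 2.2, 18.2]
gripper_width: 0.0571
grip_force: 55.0
```

```bash
python3 - <<'E'
from h import *
b=bot.get_image("scene")[:,:,::-1]
f=lambda im,x,y,w,h,k:cv2.resize(im[y:y+h,x:x+w],None,fx=k,fy=k,interpolation=cv2.INTER_CUBIC)
cv2.imwrite("pics/z5.png",np.hstack([np.clip(f(b,190,130,80,100,5)*1.4,0,255).astype(np.uint8),cv2.resize(b[100:350,190:440],(400,500))[:500]]))
s=bot.sense();print(s["ee_pos"],s["contact_force"],s["torque"])
E
```

```text
[ 0.59245662 -0.14084121  0.1211184 ] [-4.96333182  2.80338535 19.20281089] [ 0.51764468  1.2381244  -0.05559937]
```

View pics/z5.png

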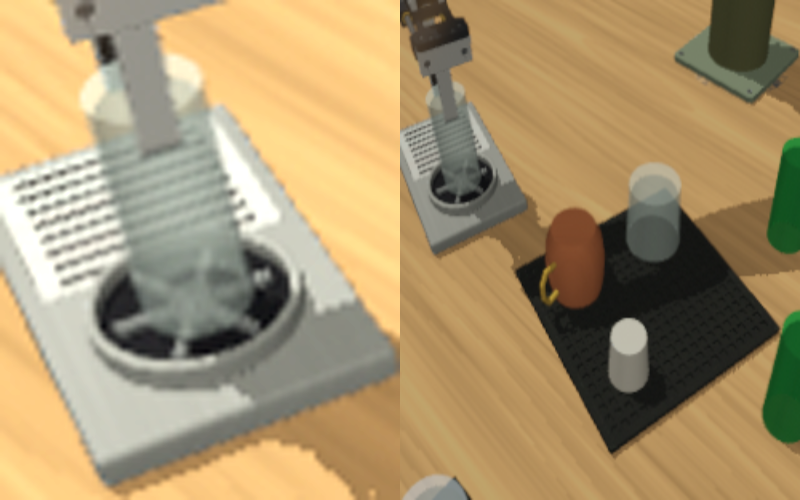

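The picture shows the glass upright on the star, mouth at crop (133–252, bottom row 337) and centred in the ring (92–303) to within about 2 mm. The star is down inside the ring and the other glassware hasn't moved. Handing in.

```bash
python3 -c "
from workcell import bot
print(bot.hand_in())"
```

```text
the job is handed in; nothing more can be done
None
```

I handed in the job with the highball still gripped mouth down on the star. The star was down on its stop with about 21 N of push, the mouth was centred to about 2 mm, and the other glassware was not moved. The hand-in call returned no verdict.

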